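# Close the insert tin with its nested lids and take the outer lid off again

## Robot

A 7-joint arm with a two-finger parallel gripper is mounted at the origin on a cart in front of the work surface, level with it; the furniture and walls round the work are solid. World frame = base frame: x ahead of the robot, y to its left, z up, the work surface at z = 0. Lengths are in mm, angles in rad, forces in N, time in s.
With the tool pointing down it reaches from about 400 to 875 mm from the base axis. Payload 4.4 kg.
Tool frame: the origin (TCP) lies midway between the tips of the shut fingers; the grasp point (between the pads) lies 19 mm behind it; z points along the fingers, y is the line along which they close (so a half turn about z gives the same grasp; the last joint's range is limited). The gripper opens to 85 mm and grips with 20 to 120 N. Pads are 22 mm wide; open, the fingers measure 114 mm over their backs; the gripper's body (76 mm by 85 mm) begins 54 mm behind the grasp point. The pads swing forward as they close: fully open they stand 13 mm farther back than shut.
Start: joints at [1.095, 0.628, 0.038, 1.517, -0.027, 0.996, -0.02], TCP at [259.005, -596.183, 231.313] pointing down, gripper open.
Joint ranges: [-3.06, 3.06], [-0.37, 2.12], [-1.25, 1.32], [0.18, 2.47], [-1.1, 4.24], [0.23, 1.98], [-2.94, 2.94]. Speed limits (rad/s): [2.57, 2.57, 3.14, 3.14, 3.14, 3.14, 3.14].

## Interface

Orientations are given as [roll, pitch, yaw] about the fixed x, y, z axes, in that order (R = Rz(yaw) Ry(pitch) Rx(roll)).
In Python, from cell import ctrl gives the robot as it stands.
- The arm moves only by the shell command python3 -m handwheel 'ROWS'. ROWS is JSON, a list of rows, each a list of 3 entries, a list of its own where there are three numbers: the turn, a rotation vector about the tool's x, y, z in degrees, then the shift along the tool's x, y, z in m, then the closure, from 0 (fully open) to 1 (shut). A call has 1 to 5 rows; each row shifts and turns the commanded pose from where the row before left it, along the tool's axes as they then stand; what a row does not reach is not made up. A row lasts 1/12 s, in which the tool goes at most 41.7 mm and 7.16 degrees, less where a joint would pass 70% of its speed; a pose out of reach is approached as far as the arm can. A call is refused whole if a number of a shift passes 0.0417 or a number of a turn 7.16, either way. A call with a gripper value outside its range is refused whole. The fingers move at their own pace and stop on an object; the grip force is fixed at half the most. Time passes only in rows, so rows that do not move let the fingers close. It gives the time, the measured TCP pose, the force, the opening and the grip force at its end, in the units of the state.
- ctrl.read_state(): the state, without advancing time (a new reading comes with each control period).
- ctrl.get_image(name): name is "scene" or "top" or "wrist"; returns a dict with "pixels" (384x512x3 uint8, red, green, blue), "fx", "fy", "cx", "cy" (pixels), "pose" (4x4, takes a point from camera to world coordinates); the wrist camera has in their place "T_tool_cam" (4x4, takes a point from camera to tool coordinates, whose origin is the TCP and whose axes are the flange's). Camera axes: x right, y up, looking along -z (the intrinsics and any distortion apply to the point x, -y, -z); pixel columns grow to the right and rows downward; lengths in mm; the calibration is good to about 2 mm. The wrist camera is an equidistant fisheye: a pixel r from the principal point sees the ray r / f radians off the axis. A picture is of the moment at which its call begins: read the wrist's pose just before it. There is no depth.
- ctrl.finish_job(): hands the job in; it is judged then, once.
The state is a dict: "clock": time; "qpos": joint angles; "qd": joint speeds; "tau": joint torques, N m; "eef_pos": TCP position; "tool_rot": TCP orientation; "force": force on the tool from outside, world axes, zero at the start; "torque": the same for the moment, N m; "width": finger opening in mm; "gripper_force": force on a finger pad.
Only numpy, scipy, OpenCV 4.12 (cv2) and the standard library are available. Lean on these libraries where they do the work, as an engineer would, in place of code of your own. Each camera call takes 0.05 s, during which the arm holds its last target. There are 200 camera calls.

## Task

Pull the drawer of the grey unit out to its stop. Then pick up the nested pair of lids together by the inner lid's orange knob (the outer lid rides on the inner one), lower them gently as one onto the open red tin in the drawer until the inner lid sits fully home, let go of the knob, and lift the outer lid alone straight off by its black collar, leaving the inner lid seated and the drawer fully out. Finish while still holding the outer lid level in the air, clear above the orange knob, and leave the sanding block, the tape roll and the hex key where they are.

Things in the scene. Friction and masses are not known exactly. Their poses are not given: they have to be found in the camera images.
- drawer_unit: low grey steel drawer unit, 200 deep (x) x 170 wide (y) x 75 high, fixed to the table. Origin: centre of its underside; its own -x is its front, toward which the one drawer slides (horizontally). Top at 75 mm above the table.
- drawer (a joint): how far the drawer is pulled out, in m: 0 shut, 0.125 at its stop; starts between 0 and 0.03. It slides with some friction (about 2.5 N) and stays where it is left.
- drawer_handle (a point): middle of the drawer's aluminium bar handle: round bar 11 mm thick, 100 mm long along the unit's y, 51 mm above the table, its axis 42 mm in front of the dark drawer front (166 wide, ends 68 mm above the table); posts 44 mm either side of the middle. Can be pinched from above, fingers before and behind the bar. Moves with the drawer.
- tin_rim (a point): centre of the mouth of the open red tin, at rim height (57 mm above the table). The tin is fixed in the drawer and moves with it: 64 (x) x 84 (y) x 46 mm outside, walls 4 mm, mouth 56 x 76 mm, axes parallel to the unit's. Brass-coloured inserts lie low inside, clear of the lid. With the drawer at its stop its centre is 73 mm before the unit's front; shut, it is inside.
- inner_lid: inner lid, aluminium, 0.16 kg, standing on the table under the outer lid. Origin: centre of its underside; z up. Plug 49 (x) x 69 (y) mm from 0 to 14 mm up (lowest 5 mm: 43 x 63), flange 72 x 92 mm from 14 to 18 mm, 14 mm square stem, orange knob. Home in the tin: flange on the rim, origin 14 mm below point tin_rim, long side along the tin's long side; 3.5 mm play each side.
- knob_top (a point): centre of the top of the inner lid's square orange knob, 78 mm above the inner lid's origin; knob 22 x 22 mm, 30 mm high, sides parallel to the lid's. It stands out above the nested outer lid's collar by its full height. Lifting by the knob carries both lids.
- outer_lid: outer lid, red, 0.13 kg, lying loose on the inner lid. Origin: centre of its skirt's lower edge; z up, axes as the inner lid's. Skirt 81 (x) x 101 (y) mm outside, 3 mm thick, 0 to 12 mm; top plate 12 to 16 mm; black collar above. Nested: origin 6 mm above the inner lid's, top plate on the flange, 1.5 mm play each side. Clear of the knob when raised 72 mm from there.
- collar_top (a point): centre of the top of the outer lid's black square collar, 42 mm above the outer lid's origin: 40 x 40 mm outside, walls 5 mm, 26 mm high, sides parallel to the lid's; the inner lid's stem passes through it. Lifting by the collar lifts the outer lid only.
- sanding_block: sanding block 62 x 112 x 34 mm, loose bystander; origin: centre of its underside.
- tape_roll: roll of yellow masking tape lying flat, 96 mm across, 25 mm high, loose bystander; origin: centre of its underside.
- hex_key: dark hex key 38 x 104 x 9 mm lying flat, loose bystander; origin: centre of its underside.
Things that resemble listed ones, but are neither listed nor needed, are in the scene too. Leave any purple look-alike of the inner_lid alone.

How it is judged (in metres and radians):
On the way, in this order (a step that is already met when the one before it is completed fails the run):
1. the drawer is pulled out to its stop (value of joint drawer above 0.119 m), for 0.2 s.
2. both lids, still nested, sit home on the tin in the open drawer, the knob let go (z of inner_lid in the frame of tin_rim between -0.018 and -0.011 m and horizontal distance between inner_lid and tin_rim below 0.008 m and angle between inner_lid's own z axis and vertical below 0.06 rad and angle between the x axis of inner_lid and the x axis of tin_rim, either way round below 0.2 rad and z of outer_lid in the frame of inner_lid between 0.003 and 0.009 m and horizontal distance between inner_lid and outer_lid below 0.006 m and value of joint drawer above 0.115 m and contact force between the fingers and inner_lid below 0.2 N), for 0.2 s.
At the end, for the whole second after the job is handed in: Drawer within 10 mm of its stop; inner lid in the tin within 3 mm of home height, 0.06 rad of level, 8 mm of centre; outer lid held still by the fingers alone, level within 0.2 rad, at least 74 mm above its nested height (clear of the knob) (value of joint drawer above 0.115 m and z of inner_lid in the frame of tin_rim between -0.018 and -0.011 m and horizontal distance between inner_lid and tin_rim below 0.008 m and angle between inner_lid's own z axis and vertical below 0.06 rad and angle between the x axis of inner_lid and the x axis of tin_rim, either way round below 0.2 rad and z of outer_lid in the frame of inner_lid above 0.08 m and angle between outer_lid's own z axis and vertical below 0.2 rad and contact force between the fingers and outer_lid above 1 N and contact force between the fingers and inner_lid below 0.2 N and contact force between outer_lid and inner_lid below 0.1 N and contact force between outer_lid and drawer_unit below 0.1 N and height (world z) of outer_lid above 0.115 m and linear speed of outer_lid below 0.03 m/s); the arm keeps its last pose, push and grip.
It fails at once if the lids are parted (by more than 20 mm) before the inner lid sits home in the tin, or the inner lid comes out of its seat with the outer lid (z of outer_lid in the frame of inner_lid above 0.026 m and not (z of inner_lid in the frame of tin_rim between -0.018 and -0.011 m and horizontal distance between inner_lid and tin_rim below 0.008 m and angle between inner_lid's own z axis and vertical below 0.06 rad and angle between the x axis of inner_lid and the x axis of tin_rim, either way round below 0.2 rad)).
It fails at once if the lids are dropped from above the tin (z of inner_lid in the frame of tin_rim above 0.004 m and contact force between the fingers and inner_lid below 0.02 N).
It fails at once if the inner lid is rammed onto the tin (over 60 N) (contact force between inner_lid and drawer_unit above 60 N).
It fails at once if the sanding block, tape roll or hex key is shifted by more than 30 mm (distance of any of sanding_block, tape_roll, hex_key from where it was at the start of the episode above 0.03 m).
It also fails if it takes over 69 s, if anything falls off the work surface, if the arm or the gripper's body presses on something with over 40 N, if the wrist force passes 120 N, or if a joint passes its speed limit or range.

## Working session

There is one attempt and no reset: what is moved stays moved. The work goes in short steps, Python scripts to look and compute and a shell command to move; the robot and the scene stay as the last step left them, time stands still between calls to the robot, and variables do not carry over. Pictures are saved under pics/ and viewed, at most 10 in all, crops included, and the job is handed in when it is done.

```bash
mkdir -p pics; cat > h.py <<'E'
import numpy as np,cv2
from cell import ctrl
def snap(n,f):
    s=ctrl.read_state(); i=ctrl.get_image(n); cv2.imwrite('pics/'+f+'.png',i['pixels'][:,:,::-1]); 
    np.save('pics/'+f+'.npy',{'i':i,'s':s},allow_pickle=True); return i
def ray(i,u,v):
    d=np.array([(u-i['cx'])/i['fx'],-(v-i['cy'])/i['fy'],-1.]); P=np.array(i['pose']); return P[:3,3],P[:3,:3]@d
def at(i,u,v,z):
    o,d=ray(i,u,v); return (o+d*(z-o[2])/d[2]).round(1)
E
python3 - <<'E'
from h import *
for n in('top','scene'):
    i=snap(n,n+'0'); print({k:v for k,v in i.items() if k!='pixels'})
print(ctrl.read_state())
a=cv2.imread('pics/top0.png');b=cv2.imread('pics/scene0.png')
cv2.imwrite('pics/t0.png',cv2.resize(a,(800,600)));cv2.imwrite('pics/s0.png',cv2.resize(b,(800,600)))
E
```

```text
{'fx': 351.55117154864985, 'fy': 351.55117154864985, 'cx': 253.73095747188597, 'cy': 193.0519710015611, 'pose': array([[-1.23629797e-02,  9.93624543e-01, -1.12059916e-01,
         4.80039266e+02],
       [-9.99744266e-01, -1.44051470e-02, -1.74325449e-02,
        -1.86651440e+01],
       [-1.89356441e-02,  1.11815740e-01,  9.93548530e-01,
         9.37487436e+02],
       [ 0.00000000e+00,  0.00000000e+00,  0.00000000e+00,
         1.00000000e+00]])}
{'fx': 350.1910362048251, 'fy': 350.1910362048251, 'cx': 254.98455050406997, 'cy': 194.62995354050454, 'pose': array([[ 5.80918748e-01,  4.21403833e-01, -6.96385107e-01,
        -1.59010947e+01],
       [-8.13614135e-01,  3.25618752e-01, -4.81668421e-01,
        -4.21366265e+02],
       [ 2.37791307e-02,  8.46398983e-01,  5.32018153e-01,
         5.42983373e+02],
       [ 0.00000000e+00,  0.00000000e+00,  0.00000000e+00,
         1.00000000e+00]])}
{'clock': 0.1, 'qpos': array([ 1.09521313,  0.62924728,  0.03845174,  1.51828997, -0.02705377,
        0.99630019, -0.02000606]), 'qd': array([ 0.00017013, -0.00051015, -0.00062505, -0.00216256, -0.00045637,
        0.00285865,  0.00072432]), 'tau': array([ 2.53767270e-03, -5.64527714e+01,  1.23021908e+00, -1.93971223e+01,
        1.12992708e-02,  5.41865200e-03,  3.22291237e-05]), 'eef_pos': array([ 258.77706615, -595.6431676 ,  230.47825447]), 'tool_rot': array([-3.13986523e+00, -2.33356106e-05,  4.09741715e-01]), 'force': array([ 0.16760639,  0.11046286, -0.24507687]), 'torque': array([-0.02865898,  0.08267482, -0.01961503]), 'gripper_force': 0.0, 'width': 85.61343507779978}
```

View pics/t0.png

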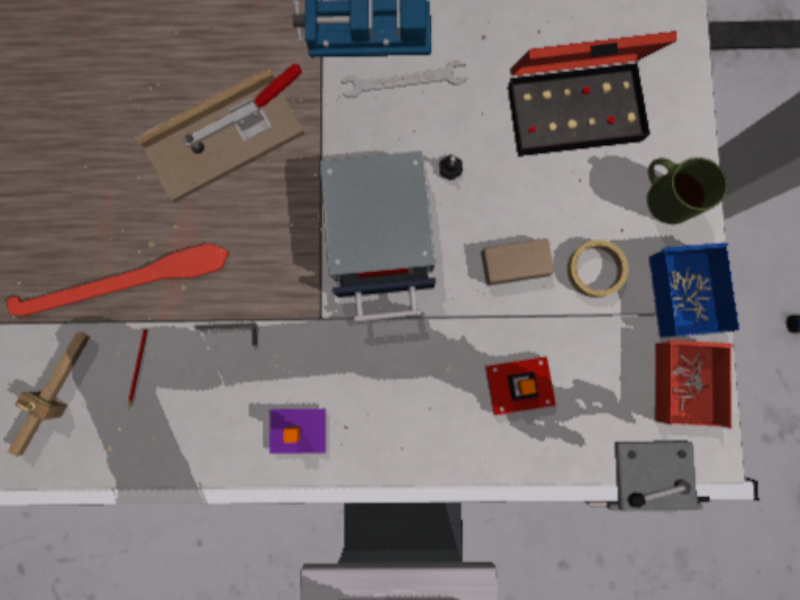

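View pics/s0.png

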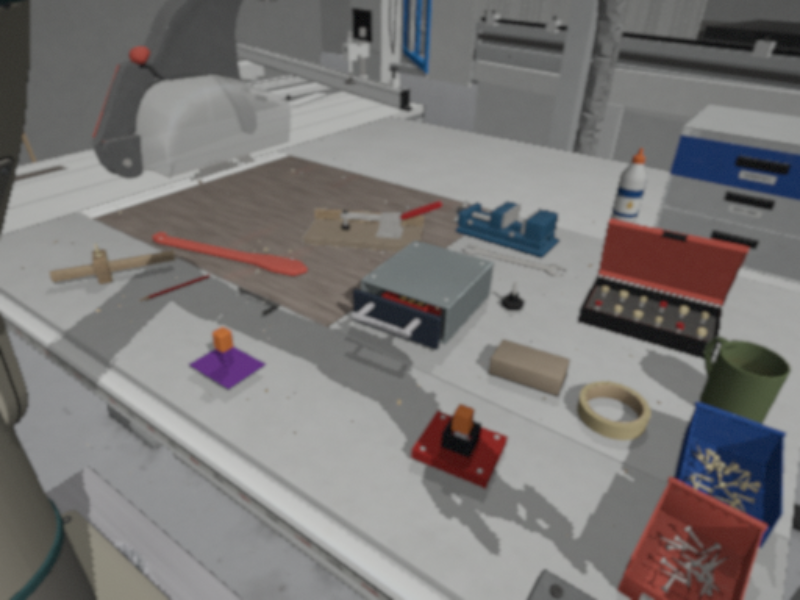

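The top view (at 800 px) shows the grey unit at (378,215), its bar handle at about (387,313), the nested lids (red plate, black collar, orange knob) at (523,386), the tape at (598,268), the block at (518,261) and the hex key at (230,328).

Things that could be mistaken for the lids: the purple plate with an orange knob at (291,435), and the red bin at (693,384). I choose the red one at (523,386) and will check it in a crop.

```bash
python3 - <<'E'
from h import *
a=cv2.imread('pics/top0.png')
c1=a[150:210,200:290]; c2=a[220:270,305:365]
m=np.zeros((600,800,3),np.uint8)
A=cv2.resize(c1,None,fx=5,fy=5,interpolation=cv2.INTER_CUBIC)   # 450x300
b=cv2.imread('pics/scene0.png')
B=cv2.resize(c2,None,fx=6,fy=6,interpolation=cv2.INTER_CUBIC)   # 360x300
S=cv2.resize(b[250:315,258:330],None,fx=4.5,fy=4.5,interpolation=cv2.INTER_CUBIC)
T=cv2.resize(b[150:225,215:325],None,fx=4,fy=4,interpolation=cv2.INTER_CUBIC)
m[:300,:440]=A[:,:440];m[:300,440:]=B
m[300:300+S.shape[0],476:476+S.shape[1]]=S[:300]
m[300:600,:440]=T
cv2.imwrite('pics/m0.png',m)
E
```

```text
(no output)
```

View pics/m0.png

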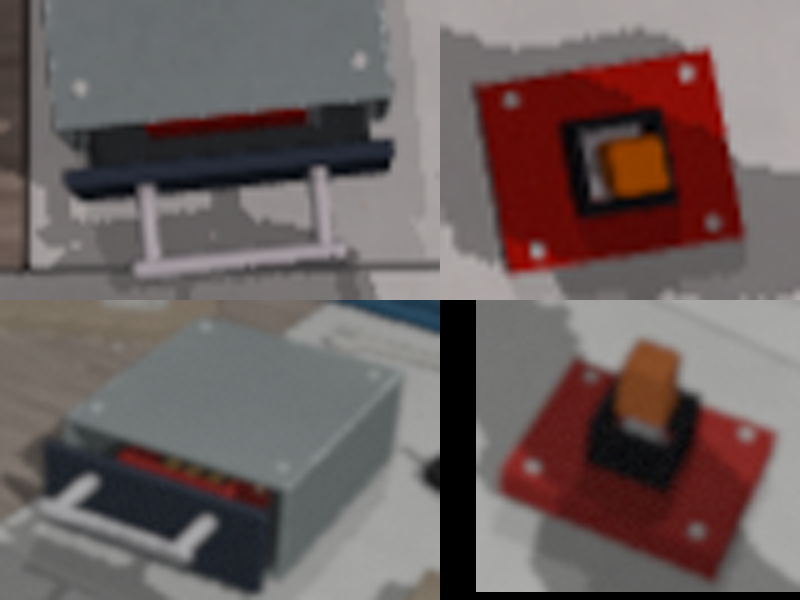

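```bash
python3 - <<'E'
from h import *
i=np.load('pics/top0.npy',allow_pickle=True).item()['i']
p=lambda x,y,s,u,v,z:at(i,u+x/s,v+y/s,z)
L=p(135,268,5,200,150,51);R=p(345,248,5,200,150,51);print('bar',L,R,(L+R)/2,np.linalg.norm(L-R),np.degrees(np.arctan2(*(L-R)[:2])))
fl=p(65,190,5,200,150,68);fr=p(392,160,5,200,150,68);print('front',fl,fr,np.linalg.norm(fl-fr),(fl+fr)/2)
q=lambda x,y,z:p(x-440,y,6,305,220,z)
C=np.array([q(475,87,22),q(710,50,22),q(744,237,22),q(508,272,22)]);print(C,C.mean(0),[np.linalg.norm(C[k]-C[k-1]) for k in range(4)],[np.degrees(np.arctan2(*(C[k]-C[k-1])[:2])) for k in range(4)])
K=[q(562,125,48),q(660,110,48),q(677,198,48),q(582,217,48)];print('collar',np.mean(K,0))
print('knob',q(640,167,78))
# scene check
j=np.load('pics/scene0.npy',allow_pickle=True).item()['i']
r=lambda x,y,z:at(j,258+(x-476)/4.5,250+(y-300)/4.5,z)
print('scene collar',np.mean([r(587,417,48),r(622,374,48),r(699,395,48),r(667,440,48)],0),'knob',r(650,358,78))
t=lambda x,y,z:at(j,215+x/4,150+(y-300)/4,z)
print('scene bar',t(42,510,51),t(192,556,51))
E
```

```text
bar [554.1  64.9  51. ] [562.8 -41.5  51. ] [558.45  11.7   51.  ] 106.75509355529599 -4.674500137581277
front [592.3  98.2  68. ] [605.  -65.3  68. ] 163.99249982849827 [598.65  16.45  68.  ]
[[ 473.6 -148.5   22. ]
 [ 488.2 -249.7   22. ]
 [ 408.8 -260.7   22. ]
 [ 395.3 -160.2   22. ]] [ 441.475 -204.775   22.   ] [np.float64(79.1693122364973), np.float64(102.24773836129577), np.float64(80.15834329625329), np.float64(101.40266268693343)] [np.float64(81.50144112050634), np.float64(171.79065042180974), np.float64(-97.88749641022042), np.float64(-7.650650955359411)]
collar [ 441.95 -204.05   48.  ]
knob [ 441.3 -205.6   78. ]
scene collar [ 443.475 -205.075   48.   ] knob [ 441.9 -206.1   78. ]
scene bar [551.7  61.6  51. ] [568.  -42.8  51. ]
```

The crop confirms the choice: red plate, black collar and orange knob, with its plate measuring 80 x 102 mm as listed. The bar centre is about (558.4,11.6) with the unit at yaw 4.6°. The lids are at (441.7,-205) with yaw 8.1°. I'll turn the tool to yaw 94.5° first.

```bash
cat >> h.py <<'E'
from scipy.spatial.transform import Rotation as Ro
def go(x,y,z,yaw):
    s=ctrl.read_state(); R=Ro.from_euler('xyz',s['tool_rot']); T=Ro.from_euler('xyz',[180,0,yaw],degrees=True)
    print('t',s['clock'],'pos',s['eef_pos'].round(1),'rot',np.degrees(s['tool_rot']).round(2),'w',round(s['width'],1),'F',s['force'].round(1),'g',s['gripper_force'])
    print('tool shift now mm',R.inv().apply(np.array([x,y,z])-s['eef_pos']).round(1),'after turn',T.inv().apply(np.array([x,y,z])-s['eef_pos']).round(1),'turn deg',np.degrees((R.inv()*T).as_rotvec()).round(2))
E
python3 -m handwheel '[[[0,0,-7.1],[0,0,0],0.55],[[0,0,-7.1],[0,0,0],0.55],[[0,0,-7.1],[0,0,0],0.55],[[0,0,-7.1],[0,0,0],0.55],[[0,0,-7.1],[0,0,0],0.55]]'
python3 -m handwheel '[[[0,0,-7.1],[0,0,0],0.55],[[0,0,-7.1],[0,0,0],0.55],[[0,0,-7.1],[0,0,0],0.55],[[0,0,-7.1],[0,0,0],0.55],[[0,0,-7.1],[0,0,0],0.55]]'
python3 -c "
from h import *
go(558.4,11.6,130,94.6)"
```

```text
clock: 0.52
eef_pos: [258.8, -595.8, 230.8]
tool_rot: [-3.141, -0.001, 1.036]
force: [0.2, -0.1, -0.1]
width: 38.9
gripper_force: 0.0
clock: 0.93
eef_pos: [258.7, -595.9, 230.8]
tool_rot: [-3.141, -0.001, 1.655]
force: [-0.1, 0.0, 0.1]
width: 38.6
gripper_force: 0.0
t 0.9333 pos [ 258.7 -595.9  230.8] rot [-1.7998e+02 -6.0000e-02  9.4830e+01] w 38.6 F [-0.1  0.   0.1] g 0.0
tool shift now mm [580.  349.8 101.2] after turn [581.5 347.4 100.8] turn deg [-0.02 -0.06  0.23]
```

```bash

python3 -m handwheel '[[[0,0,0],[0.029,0.0175,0.005],0.55],[[0,0,0],[0.029,0.0175,0.005],0.55],[[0,0,0],[0.029,0.0175,0.005],0.55],[[0,0,0],[0.029,0.0175,0.005],0.55],[[0,0,0],[0.029,0.0175,0.005],0.55]]' >/dev/null
python3 -m handwheel '[[[0,0,0],[0.029,0.0175,0.005],0.55],[[0,0,0],[0.029,0.0175,0.005],0.55],[[0,0,0],[0.029,0.0175,0.005],0.55],[[0,0,0],[0.029,0.0175,0.005],0.55],[[0,0,0],[0.029,0.0175,0.005],0.55]]' >/dev/null
python3 -m handwheel '[[[0,0,0],[0.029,0.0175,0.005],0.55],[[0,0,0],[0.029,0.0175,0.005],0.55],[[0,0,0],[0.029,0.0175,0.005],0.55],[[0,0,0],[0.029,0.0175,0.005],0.55],[[0,0,0],[0.029,0.0175,0.005],0.55]]' 
python3 -m handwheel '[[[0,0,0],[0.029,0.0175,0.005],0.55],[[0,0,0],[0.029,0.0175,0.005],0.55],[[0,0,0],[0.029,0.0175,0.005],0.55],[[0,0,0],[0.029,0.0175,0.005],0.55],[[0,0,0],[0,0,0],0.55]]' 
python3 -c "
from h import *
go(558.4,11.6,130,94.6)"
```

```text
clock: 2.18
eef_pos: [487.0, -140.5, 155.9]
tool_rot: [-3.141, -0.0, 1.649]
force: [-0.2, -0.9, 0.2]
width: 38.6
gripper_force: 0.0
clock: 2.6
eef_pos: [550.2, -11.8, 135.7]
tool_rot: [3.138, -0.006, 1.659]
force: [-0.4, 1.2, -0.4]
width: 38.5
gripper_force: 0.0
t 2.6 pos [550.2 -11.8 135.7] rot [179.81  -0.33  95.05] w 38.5 F [-0.4  1.2 -0.4] g 0.0
tool shift now mm [22.6 10.2  5.8] after turn [22.7 10.   5.7] turn deg [ 0.19 -0.33  0.45]
```

```bash

python3 -m handwheel '[[[0,0,0],[0.011,0.004,0.003],0.55],[[0,0,0.3],[0.011,0.004,0.003],0.55],[[0,0,0],[0,0,0],0.55],[[0,0,0],[0,0,0],0.55]]' 
python3 -c "
from h import *
go(558.4,11.6,32,94.6)"
```

```text
clock: 2.93
eef_pos: [553.4, 1.7, 130.1]
tool_rot: [-3.141, 0.0, 1.644]
force: [-0.8, 0.0, 0.4]
width: 38.1
gripper_force: 0.0
t 2.9333 pos [553.4   1.7 130.1] rot [-1.7996e+02  1.0000e-02  9.4200e+01] w 38.1 F [-0.8  0.   0.4] g 0.0
tool shift now mm [ 9.5  5.8 98.1] after turn [ 9.4  5.8 98.1] turn deg [-0.04  0.01 -0.4 ]
```

```bash

python3 -m handwheel '[[[0,0,-0.4],[0.0095,0.006,0.010],0.55],[[0,0,0],[0,0,0.020],0.55],[[0,0,0],[0,0,0.020],0.55],[[0,0,0],[0,0,0.020],0.55],[[0,0,0],[0,0,0],0.55]]' 
python3 -c "
from h import *
go(558.4,11.6,32,94.6)"
```

```text
clock: 3.35
eef_pos: [556.5, 10.9, 56.7]
tool_rot: [-3.135, 0.0, 1.65]
force: [-0.5, -0.4, -0.5]
width: 38.3
gripper_force: 0.0
t 3.35 pos [556.5  10.9  56.7] rot [-1.7964e+02  1.0000e-02  9.4540e+01] w 38.3 F [-0.5 -0.4 -0.5] g 0.0
tool shift now mm [ 0.6  2.1 24.7] after turn [ 0.5  2.  24.7] turn deg [-0.36  0.01 -0.06]
```

```bash

python3 -m handwheel '[[[0,0,0],[0,0.002,0.012],0.55],[[0,0,0],[0,0,0.012],0.55],[[0,0,0],[0,0,0],0.55],[[0,0,0],[0,0,0],0.9],[[0,0,0],[0,0,0],1]]' 
python3 -m handwheel '[[[0,0,0],[0,0,0],1],[[0,0,0],[0,0,0],1],[[0,0,0],[0,0,0],1]]' 
python3 -c "
from h import *
go(558.4,11.6,32,94.6)"
```

```text
clock: 3.77
eef_pos: [561.1, 11.7, 36.7]
tool_rot: [3.141, 0.0, 1.651]
force: [-6.8, 0.4, 1.2]
width: 15.3
gripper_force: 3.0
clock: 4.02
eef_pos: [560.8, 11.7, 36.9]
tool_rot: [3.142, 0.0, 1.651]
force: [-2.8, -0.5, 3.3]
width: 8.2
gripper_force: 58.7
t 4.0167 pos [560.8  11.7  36.9] rot [1.800e+02 1.000e-02 9.458e+01] w 8.2 F [-2.8 -0.5  3.3] g 58.67325961589813
tool shift now mm [ 0.1 -2.4  4.9] after turn [ 0.1 -2.4  4.9] turn deg [ 0.    0.01 -0.02]
```

```bash

python3 -m handwheel '[[[0,0,0],[0,-0.006,0],1],[[0,0,0],[0,-0.010,0],1],[[0,0,0],[0,-0.010,0],1],[[0,0,0],[0,-0.010,0],1],[[0,0,0],[0,-0.010,0],1]]' 
python3 -m handwheel '[[[0,0,0],[0,-0.010,0],1],[[0,0,0],[0,-0.010,0],1],[[0,0,0],[0,-0.010,0],1],[[0,0,0],[0,-0.006,0],1],[[0,0,0],[0,0,0],1]]' 
python3 -c "
from h import *
go(558.4,11.6,32,94.6)"
```

```text
clock: 4.43
eef_pos: [517.1, 8.0, 36.9]
tool_rot: [3.136, -0.0, 1.65]
force: [3.0, -0.9, -1.9]
width: 8.8
gripper_force: 59.1
clock: 4.85
eef_pos: [478.4, 4.7, 36.8]
tool_rot: [-3.141, 0.001, 1.65]
force: [-1.6, -1.6, 6.3]
width: 8.6
gripper_force: 59.9
t 4.85 pos [478.4   4.7  36.8] rot [-1.7998e+02  4.0000e-02  9.4560e+01] w 8.6 F [-1.6 -1.6  6.3] g 59.92634296417236
tool shift now mm [ 0.5 80.3  4.8] after turn [ 0.5 80.3  4.8] turn deg [-0.02  0.04 -0.04]
```

```bash

python3 -m handwheel '[[[0,0,0],[0,-0.005,0],1],[[0,0,0],[0,-0.005,0],1],[[0,0,0],[0,-0.005,0],1],[[0,0,0],[0,-0.005,0],1],[[0,0,0],[0,0,0],1]]' 
python3 -m handwheel '[[[0,0,0],[0,-0.004,0],1],[[0,0,0],[0,-0.004,0],1],[[0,0,0],[0,-0.004,0],1],[[0,0,0],[0,0,0],1],[[0,0,0],[0,0,0],1]]' 

```

```text
clock: 5.27
eef_pos: [458.7, 3.1, 36.8]
tool_rot: [-3.142, 0.001, 1.65]
force: [0.9, -2.3, 9.5]
width: 8.6
gripper_force: 60.2
clock: 5.68
eef_pos: [452.5, 2.6, 36.9]
tool_rot: [3.132, -0.001, 1.65]
force: [9.7, -3.4, -0.8]
width: 9.0
gripper_force: 59.4
```

```bash
python3 - <<'E'
from h import *
snap('top','top1')
a=cv2.imread('pics/top1.png')[120:270,190:370]
cv2.imwrite('pics/m1.png',cv2.resize(a,None,fx=4,fy=4,interpolation=cv2.INTER_CUBIC)[:600])
E
```

```text
(no output)
```

View pics/m1.png

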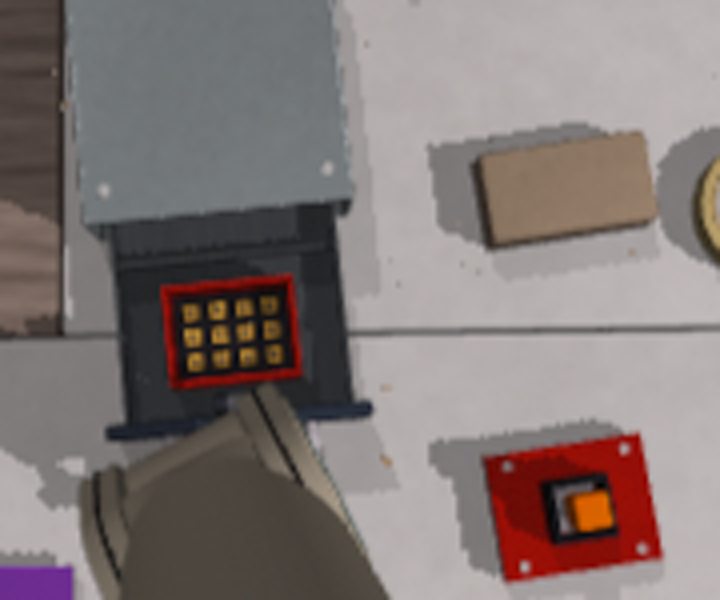

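The drawer is open and stopped under a rising force. The tin's rim corners in the crop are (160,287), (292,274), (302,377) and (172,388).

```bash
python3 - <<'E'
from h import *
i=np.load('pics/top1.npy',allow_pickle=True).item()['i']
q=lambda x,y,z:at(i,190+x/4,120+y/4,z)
C=np.array([q(160,287,57),q(292,274,57),q(302,377,57),q(172,388,57)])
print(C,C.mean(0),[np.linalg.norm(C[k]-C[k-1]) for k in range(4)])
f=(q(85,222,75)+q(350,200,75))/2;print('unit front',f, np.linalg.norm(C.mean(0)-f), 'bar->tin',C.mean(0)-[450,2.6,57])
print(q(158,462,22)*0,'lid',np.mean([q(485,458,22),q(640,433,22),q(662,556,22),q(505,581,22)],0))
go(450,2,36,94.6)
E
python3 -m handwheel '[[[0,0,0],[0,0.002,0],0.9],[[0,0,0],[0,0.002,0],0.55],[[0,0,0],[0,0,0],0.55],[[0,0,0],[0,0,-0.015],0.55],[[0,0,0],[0,0,-0.030],0.55]]'
python3 -m handwheel '[[[0,0,0],[0,0,-0.035],0.55],[[0,0,0],[0,0,-0.035],0.55],[[0,0,0],[0,0,0],0.55],[[0,0,0],[0,0,0],0.55]]'
python3 -c "
from h import *
go(441.7,-205,140,98.1)"
```

```text
[[583.5  56.7  57. ]
 [590.6 -26.7  57. ]
 [525.5 -32.   57. ]
 [519.7  49.5  57. ]] [554.825  11.875  57.   ] [np.float64(64.20498423019816), np.float64(83.70167262366984), np.float64(65.31538869209922), np.float64(81.70611972184213)]
unit front [628.45  19.2   75.  ] 76.14654457032178 bar->tin [104.825   9.275   0.   ]
[0. 0. 0.] lid [ 441.9 -204.9   22. ]
t 5.7333 pos [452.5   2.6  36.9] rot [ 1.7946e+02 -3.0000e-02  9.4520e+01] w 8.8 F [10.5 -3.6 -1.6] g 59.406312704086304
tool shift now mm [-0.4 -2.6  0.8] after turn [-0.4 -2.6  0.9] turn deg [ 0.54 -0.03 -0.08]
clock: 6.15
eef_pos: [447.6, 3.4, 79.2]
tool_rot: [-3.133, -0.0, 1.652]
force: [0.1, -0.3, -0.6]
width: 38.4
gripper_force: 0.0
clock: 6.48
eef_pos: [451.2, 3.2, 152.5]
tool_rot: [3.14, 0.0, 1.651]
force: [-0.3, 0.3, -1.4]
width: 38.5
gripper_force: 0.0
t 6.4833 pos [451.2   3.2 152.5] rot [179.89   0.    94.59] w 38.5 F [-0.3  0.3 -1.4] g 0.0
tool shift now mm [-206.7  -26.2   12.5] after turn [-204.8  -38.8   12.5] turn deg [ 0.11  0.01 -3.51]
```

```bash

python3 -m handwheel '[[[0,0,0],[-0.015,-0.002,0],0.5],[[0,0,0],[-0.030,-0.004,0],0.5],[[0,0,0],[-0.035,-0.005,0],0.5],[[0,0,0],[-0.035,-0.005,0],0.5],[[0,0,0],[-0.035,-0.004,0],0.5]]' >/dev/null
python3 -m handwheel '[[[0,0,0],[-0.030,-0.004,0],0.5],[[0,0,0],[-0.018,-0.002,0],0.5],[[0,0,0],[-0.009,0,0],0.5],[[0,0,-3.5],[0,0,0],0.5],[[0,0,0],[0,0,0],0.5]]' 
python3 -m handwheel '[[[0,0,0],[0,0,0],0.5]]' >/dev/null
python3 - <<'E'
from h import *
go(441.7,-205,110,98.1)
snap('top','top2'); snap('scene','scene2'); i=snap('wrist','w2');print({k:v for k,v in i.items() if k!='pixels'})
b=cv2.imread('pics/scene2.png');a=cv2.imread('pics/w2.png')
m=np.hstack([cv2.resize(b[140:290,200:350],(400,400),interpolation=cv2.INTER_CUBIC),cv2.resize(a,(400,300))[:,:].copy() if 0 else cv2.copyMakeBorder(cv2.resize(a,(400,300)),0,100,0,0,0)])
cv2.imwrite('pics/m2.png',m)
E
```

```text
clock: 7.32
eef_pos: [440.9, -204.6, 150.0]
tool_rot: [-3.139, -0.002, 1.713]
force: [0.3, 0.1, 0.5]
width: 43.0
gripper_force: 0.0
t 7.4 pos [ 441.3 -203.9  150.4] rot [-1.799e+02 -1.300e-01  9.810e+01] w 42.5 F [-0.  -0.4 -0. ] g 0.0
tool shift now mm [-1.3  0.3 40.4] after turn [-1.2  0.2 40.4] turn deg [-0.1  -0.13 -0.  ]
{'fx': 297.3186396354542, 'fy': 297.3186396354542, 'cx': 253.57363917700886, 'cy': 189.5286734155798, 'T_tool_cam': array([[ 3.07600357e-04,  9.48919793e-01,  3.15517246e-01,
         8.06912850e+01],
       [ 9.99999713e-01, -7.33720149e-05, -7.54241216e-04,
        -4.55954927e-01],
       [-6.92564282e-04,  3.15517388e-01, -9.48919543e-01,
        -1.42706817e+02],
       [ 0.00000000e+00,  0.00000000e+00,  0.00000000e+00,
         1.00000000e+00]])}
```

View pics/m2.png

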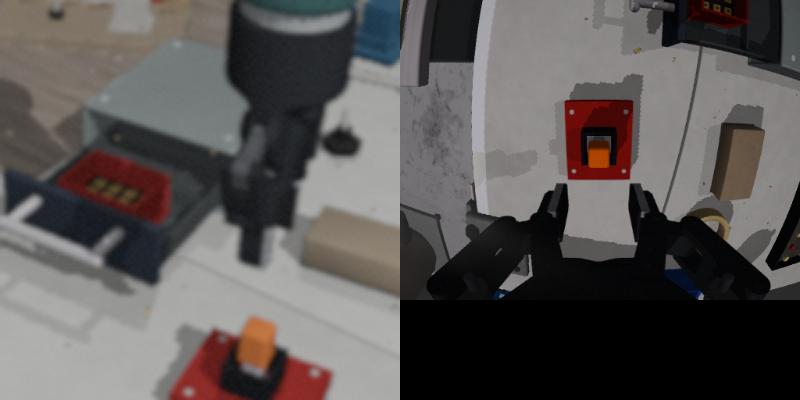

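The left half of the picture (scene) shows the tin rim corners at (57,180), (93,147), (172,180) and (160,222). The right half (wrist) shows the knob at column 598, centred between the fingers (565 to 632).

```bash
python3 - <<'E'
from h import *
j=np.load('pics/scene2.npy',allow_pickle=True).item()['i']
r=lambda x,y:at(j,200+x*.375,140+y*.375,57)
C=[r(57,181),r(93,147),r(172,180),r(145,222)];print(C)
E
python3 -m handwheel '[[[0,0,0],[-0.001,0,0.015],0.5],[[0,0,0],[0,0,0.025],0.5],[[0,0,0],[0,0,0.025],0.5],[[0,0,0],[0,0,0.018],0.5],[[0,0,0],[0,0,0],0.5]]' 
python3 -m handwheel '[[[0,0,0],[0,0,0],0.5],[[0,0,0],[0,0,0],0.5]]'
python3 -c "
from h import *
go(441.7,-205,53,98.1)"
```

```text
[array([520.2,  48.4,  57. ]), array([586.3,  58.6,  57. ]), array([586. , -34.6,  57. ]), array([518.3, -52.4,  57. ])]
clock: 7.97
eef_pos: [440.1, -204.9, 65.6]
tool_rot: [-3.136, -0.003, 1.713]
force: [-0.8, 0.4, -0.5]
width: 42.6
gripper_force: 0.0
clock: 8.13
eef_pos: [442.8, -206.2, 69.1]
tool_rot: [3.141, 0.0, 1.712]
force: [0.3, 0.2, 0.3]
width: 43.0
gripper_force: 0.0
t 8.1333 pos [ 442.8 -206.2   69.1] rot [1.7994e+02 3.0000e-02 9.8110e+01] w 43.0 F [0.3 0.2 0.3] g 0.0
tool shift now mm [ 1.3 -1.  16.1] after turn [ 1.3 -1.  16.1] turn deg [0.06 0.03 0.01]
```

```bash

python3 -m handwheel '[[[0,0,0],[0.001,-0.001,0.008],0.5],[[0,0,0],[0,0,0.008],0.5],[[0,0,0],[0,0,0],0.5],[[0,0,0],[0,0,0],0.6],[[0,0,0],[0,0,0],0.65]]' 
python3 -m handwheel '[[[0,0,0],[0,0,0],0.7],[[0,0,0],[0,0,0],0.75],[[0,0,0],[0,0,0],0.8],[[0,0,0],[0,0,0],1],[[0,0,0],[0,0,0],1]]'
python3 -m handwheel '[[[0,0,0],[0,0,0],1],[[0,0,0],[0,0,0],1]]'
python3 -c "
from h import *
go(441.7,-205,53,98.1)"
```

```text
clock: 8.55
eef_pos: [441.0, -205.6, 52.4]
tool_rot: [3.142, 0.0, 1.712]
force: [-0.1, 0.3, 0.2]
width: 29.8
gripper_force: 0.0
clock: 8.97
eef_pos: [441.5, -205.7, 52.7]
tool_rot: [3.14, 0.0, 1.712]
force: [0.3, 0.3, 2.8]
width: 21.1
gripper_force: 59.0
clock: 9.13
eef_pos: [441.5, -205.7, 52.6]
tool_rot: [3.141, 0.0, 1.712]
force: [1.9, 0.4, 4.7]
width: 21.0
gripper_force: 59.3
t 9.1333 pos [ 441.5 -205.7   52.6] rot [1.7994e+02 2.0000e-02 9.8080e+01] w 21.0 F [1.9 0.4 4.7] g 59.3096923828125
tool shift now mm [ 0.6  0.3 -0.4] after turn [ 0.6  0.3 -0.4] turn deg [ 0.06  0.02 -0.02]
```

```bash

python3 -m handwheel '[[[0,0,0],[0,0,-0.006],1],[[0,0,0],[0,0,-0.012],1],[[0,0,0],[0,0,-0.018],1],[[0,0,0],[0,0,-0.018],1],[[0,0,0],[0,0,-0.018],1]]' 
python3 -m handwheel '[[[0,0,0],[0,0,-0.014],1],[[0,0,0],[0,0,-0.006],1],[[0,0,3.5],[0,0,0],1],[[0,0,0],[0,0,0],1],[[0,0,0],[0,0,0],1]]'
python3 -c "
from h import *
go(554.8,11.9,140,94.6)"
```

```text
clock: 9.55
eef_pos: [439.4, -205.3, 124.5]
tool_rot: [-3.139, -0.001, 1.712]
force: [0.5, -0.7, -3.6]
width: 21.2
gripper_force: 59.2
clock: 9.97
eef_pos: [440.0, -205.5, 143.8]
tool_rot: [-3.14, -0.001, 1.652]
force: [0.4, 0.5, -2.8]
width: 20.9
gripper_force: 59.2
t 9.9667 pos [ 440.  -205.5  143.8] rot [-1.7989e+02 -3.0000e-02  9.4650e+01] w 20.9 F [ 0.4  0.5 -2.8] g 59.23474967479706
tool shift now mm [207.4 132.    3.6] after turn [207.5 131.8   3.8] turn deg [-0.11 -0.03  0.05]
```

```bash

python3 -m handwheel '[[[0,0,0],[0.008,0.005,0],1],[[0,0,0],[0.016,0.010,0],1],[[0,0,0],[0.020,0.013,0],1],[[0,0,0],[0.020,0.013,0],1],[[0,0,0],[0.020,0.013,0],1]]' >/dev/null
python3 -m handwheel '[[[0,0,0],[0.020,0.013,0],1],[[0,0,0],[0.020,0.013,0],1],[[0,0,0],[0.020,0.013,0],1],[[0,0,0],[0.020,0.013,0],1],[[0,0,0],[0.020,0.013,0],1]]' >/dev/null
python3 -m handwheel '[[[0,0,0],[0.014,0.008,0],1],[[0,0,0],[0.008,0.004,0],1],[[0,0,0],[0,0,0],1],[[0,0,0],[0,0,0],1],[[0,0,0],[0,0,0],1]]'
python3 - <<'E'
from h import *
go(554.8,11.9,110,94.6)
for n in('top','scene','wrist'): snap(n,n+'3')
a=cv2.imread('pics/scene3.png')[120:240,190:350];b=cv2.imread('pics/wrist3.png');c=cv2.imread('pics/top3.png')[120:240,190:310]
m=np.vstack([np.hstack([cv2.resize(a,(400,300),interpolation=cv2.INTER_CUBIC),cv2.resize(b,(400,300))]),np.hstack([cv2.resize(c,(300,300),interpolation=cv2.INTER_CUBIC),cv2.resize(b[100:280,100:400],(500,300))])])
cv2.imwrite('pics/m3.png',m)
E
```

```text
clock: 11.22
eef_pos: [554.1, 8.5, 143.9]
tool_rot: [-3.14, 0.001, 1.649]
force: [-0.5, -0.9, -2.9]
width: 20.9
gripper_force: 59.1
t 11.2167 pos [554.1   8.5 143.9] rot [-1.7989e+02  8.0000e-02  9.4510e+01] w 20.9 F [-0.5 -0.9 -2.9] g 59.14080798625946
tool shift now mm [ 3.3  1.1 33.9] after turn [ 3.3  1.  33.9] turn deg [-0.11  0.08 -0.09]
```

View pics/m3.png

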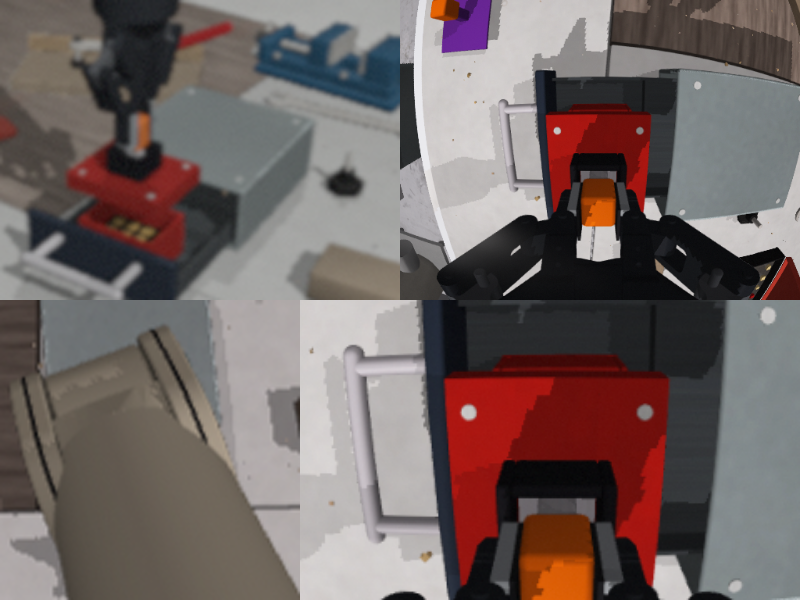

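The wrist crop shows the tin's far rim edge, with corners at about (496,357) and (628,357), and the lid plate's far corners at (445,376) and (668,376). I'll compare the two in tool coordinates.

```bash
python3 - <<'E'
from h import *
d=np.load('pics/wrist3.npy',allow_pickle=True).item();i=d['i'];T=i['T_tool_cam']
def W(x,y,zt):
    u=100+(x-300)*.6;v=100+(y-300)*.6
    a=np.array([u-i['cx'],v-i['cy']]);r=np.hypot(*a);th=r/i['fx']
    c=np.array([np.sin(th)*a[0]/r,-np.sin(th)*a[1]/r,-np.cos(th)])
    D=T[:3,:3]@c;o=T[:3,3];return (o+D*(zt-o[2])/D[2]).round(1)
print('tin',W(496,357,86.9),W(628,357,86.9)); print('lid',W(445,376,30.6),W(668,376,30.6))
j=np.load('pics/scene3.npy',allow_pickle=True).item()['i']
E
```

```text
tin [ 49.7 -28.3  86.9] [49.8 33.5 86.9]
lid [ 50.8 -40.2  30.6] [50.8 40.  30.6]
```

```bash
python3 - <<'E'
from h import *
d=np.load('pics/wrist3.npy',allow_pickle=True).item();i=d['i'];T=i['T_tool_cam']
def W(x,y,zt):
    u=100+(x-300)*.6;v=100+(y-300)*.6
    a=np.array([u-i['cx'],v-i['cy']]);r=np.hypot(*a);th=r/i['fx']
    c=np.array([np.sin(th)*a[0]/r,-np.sin(th)*a[1]/r,-np.cos(th)])
    D=T[:3,:3]@c;o=T[:3,3];return (o+D*(zt-o[2])/D[2]).round(1)
print('bar',W(353,347,92.9),W(376,543,92.9)); 
a=cv2.imread('pics/scene3.png')[150:240,190:290];b=cv2.imread('pics/wrist3.png')[110:200,120:320]
cv2.imwrite('pics/m4.png',np.vstack([cv2.resize(b,(600,270),interpolation=cv2.INTER_CUBIC),cv2.copyMakeBorder(cv2.resize(a,(360,324),interpolation=cv2.INTER_CUBIC),0,0,0,240,0)]))
E
```

```text
bar [  56.4 -102.2   92.9] [ -53.9 -102.6   92.9]
```

View pics/m4.png

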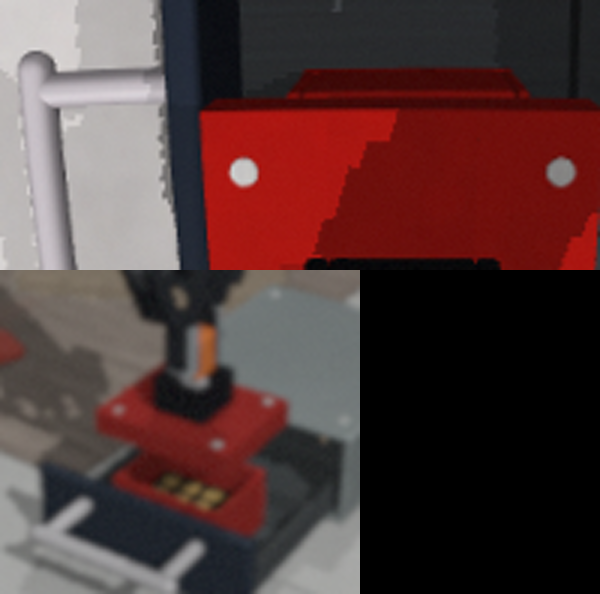

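The outline widens towards the lid, so the edge I used was the tin's foot. Its rim corners are at (290,96) and (528,96) in this crop.

```bash
python3 - <<'E'
from h import *
d=np.load('pics/wrist3.npy',allow_pickle=True).item();i=d['i'];T=i['T_tool_cam']
def W(x,y,zt):
    u=120+x/3;v=110+y/3
    a=np.array([u-i['cx'],v-i['cy']]);r=np.hypot(*a);th=r/i['fx']
    c=np.array([np.sin(th)*a[0]/r,-np.sin(th)*a[1]/r,-np.cos(th)])
    D=T[:3,:3]@c;o=T[:3,3];return (o+D*(zt-o[2])/D[2]).round(1)
print('rim',W(290,96,86.9),W(528,96,86.9),'foot',W(310,68,132.9),W(513,68,132.9))
go(554.8,11.9,110,94.6)
E
```

```text
rim [ 43.5 -29.2  86.9] [43.6 33.  86.9] foot [ 44.9 -28.4 132.9] [ 45.   34.7 132.9]
t 11.3667 pos [554.6   8.6 144.2] rot [-1.7996e+02  5.0000e-02  9.4470e+01] w 20.9 F [-0.4  0.6 -4.1] g 59.142417311668396
tool shift now mm [ 3.3  0.5 34.2] after turn [ 3.2  0.4 34.2] turn deg [-0.04  0.05 -0.13]
```

```bash

python3 -m handwheel '[[[0,0,0],[0.0025,0.0015,0],1],[[0,0,0],[0,0,0.008],1],[[0,0,0],[0,0,0.010],1],[[0,0,0],[0,0,0.008],1],[[0,0,0],[0,0,0.004],1]]' 
python3 -m handwheel '[[[0,0,0],[0,0,0],1],[[0,0,0],[0,0,0],1],[[0,0,0],[0,0,0],1]]'
python3 -c "
from h import *
go(555.9,11.5,112,94.6)"
```

```text
clock: 11.78
eef_pos: [555.2, 12.6, 112.4]
tool_rot: [-3.139, 0.0, 1.651]
force: [-0.0, -0.5, -2.8]
width: 21.5
gripper_force: 59.1
clock: 12.03
eef_pos: [556.6, 12.9, 114.4]
tool_rot: [3.141, -0.0, 1.651]
force: [0.2, 0.1, -3.6]
width: 20.5
gripper_force: 59.1
t 12.0333 pos [556.6  12.9 114.4] rot [179.99  -0.    94.58] w 20.5 F [ 0.2  0.1 -3.6] g 59.112786054611206
tool shift now mm [-1.3 -0.8  2.4] after turn [-1.3 -0.8  2.4] turn deg [ 0.01 -0.   -0.02]
```

```bash

python3 -m handwheel '[[[0,0,0],[-0.001,-0.0005,0],1],[[0,0,0],[0,0,0.003],1],[[0,0,0],[0,0,0.003],1],[[0,0,0],[0,0,0.002],1],[[0,0,0],[0,0,0],1]]' 
python3 -m handwheel '[[[0,0,0],[0,0,0],1],[[0,0,0],[0,0,0],1]]'
python3 -m handwheel '[[[0,0,0],[0,0,0.002],1],[[0,0,0],[0,0,0.002],1],[[0,0,0],[0,0,0],1],[[0,0,0],[0,0,0],1]]'
```

```text
clock: 12.45
eef_pos: [555.6, 11.7, 105.8]
tool_rot: [-3.141, 0.0, 1.651]
force: [0.6, 0.4, -3.2]
width: 20.9
gripper_force: 59.2
clock: 12.62
eef_pos: [556.0, 11.8, 106.3]
tool_rot: [3.142, -0.0, 1.651]
force: [-0.8, -0.5, -3.2]
width: 21.0
gripper_force: 59.2
clock: 12.95
eef_pos: [555.9, 11.7, 102.1]
tool_rot: [-3.141, 0.0, 1.651]
force: [0.6, -0.4, -2.9]
width: 21.4
gripper_force: 59.2
```

```bash

python3 -m handwheel '[[[0,0,0],[0,0,0.002],1],[[0,0,0],[0,0,0.002],1],[[0,0,0],[0,0,0.001],1],[[0,0,0],[0,0,0],1],[[0,0,0],[0,0,0],1]]' 
python3 -m handwheel '[[[0,0,0],[0,0,0.001],1],[[0,0,0],[0,0,0.001],1],[[0,0,0],[0,0,0],1],[[0,0,0],[0,0,0],1]]'
```

```text
clock: 13.37
eef_pos: [555.9, 11.8, 97.2]
tool_rot: [-3.141, -0.0, 1.651]
force: [0.2, -0.4, -1.9]
width: 20.9
gripper_force: 59.2
clock: 13.7
eef_pos: [556.2, 11.8, 95.7]
tool_rot: [3.141, 0.0, 1.651]
force: [-0.8, 0.7, 1.7]
width: 21.5
gripper_force: 59.8
```

```bash

python3 -m handwheel '[[[0,0,0],[0,0,0],0.7],[[0,0,0],[0,0,0],0.4],[[0,0,0],[0,0,-0.003],0.3],[[0,0,0],[0,0,0],0.3],[[0,0,0],[0,0,0],0.3]]' 
python3 -m handwheel '[[[0,0,0],[0,0,0],0.3],[[0,0,0],[0,0,0],0.3]]'
python3 - <<'E'
from h import *
go(556,11.7,64,94.6)
for n in('scene','wrist'): snap(n,n+'5')
a=cv2.imread('pics/scene5.png')[130:250,190:310];b=cv2.imread('pics/wrist5.png')[90:270,130:370]
cv2.imwrite('pics/m5.png',np.hstack([cv2.resize(a,(400,400),interpolation=cv2.INTER_CUBIC),cv2.copyMakeBorder(cv2.resize(b,(400,300)),0,100,0,0,0)]))
E
```

```text
clock: 14.12
eef_pos: [556.3, 11.8, 98.6]
tool_rot: [3.141, -0.0, 1.651]
force: [0.3, -0.2, 0.2]
width: 59.8
gripper_force: 0.0
clock: 14.28
eef_pos: [556.0, 11.7, 98.3]
tool_rot: [3.142, 0.0, 1.651]
force: [0.3, 0.1, -0.3]
width: 59.8
gripper_force: 0.0
t 14.2833 pos [556.   11.7  98.3] rot [180.     0.    94.58] w 59.8 F [ 0.3  0.1 -0.3] g 0.0
tool shift now mm [-0.  -0.  34.3] after turn [-0.  -0.  34.3] turn deg [ 0.    0.   -0.02]
```

View pics/m5.png

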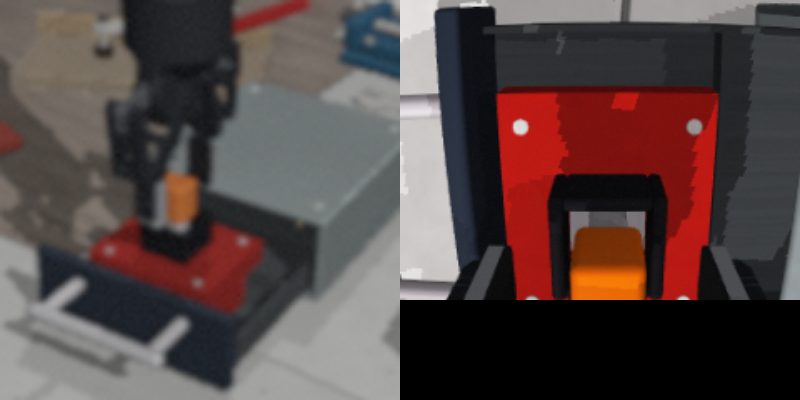

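The lids sit flat on the tin with the knob free. The collar (549 to 667) is centred between the open fingers (about 513 and 705), so I'll descend round it.

```bash

python3 -m handwheel '[[[0,0,0],[0,0,0.006],0.3],[[0,0,0],[0,0,0.010],0.3],[[0,0,0],[0,0,0.010],0.3],[[0,0,0],[0,0,0.006],0.3],[[0,0,0],[0,0,0],0.3]]' 
python3 -m handwheel '[[[0,0,0],[0,0,0],0.3],[[0,0,0],[0,0,0],0.3],[[0,0,0],[0,0,0],0.4],[[0,0,0],[0,0,0],0.45],[[0,0,0],[0,0,0],0.5]]'
python3 -m handwheel '[[[0,0,0],[0,0,0],0.55],[[0,0,0],[0,0,0],0.6],[[0,0,0],[0,0,0],1],[[0,0,0],[0,0,0],1],[[0,0,0],[0,0,0],1]]'
python3 -c "
from h import *
go(556,11.7,150,94.6)"
```

```text
clock: 14.8
eef_pos: [554.5, 11.6, 64.2]
tool_rot: [-3.138, 0.0, 1.651]
force: [-1.2, 0.1, -0.3]
width: 59.8
gripper_force: 0.0
clock: 15.22
eef_pos: [556.2, 11.8, 66.7]
tool_rot: [3.141, 0.0, 1.651]
force: [0.9, -0.3, -0.2]
width: 42.8
gripper_force: 0.0
clock: 15.63
eef_pos: [556.4, 11.8, 67.0]
tool_rot: [3.141, 0.0, 1.651]
force: [0.1, 0.7, 6.4]
width: 38.9
gripper_force: 60.1
t 15.6333 pos [556.4  11.8  67. ] rot [1.7994e+02 1.0000e-02 9.4580e+01] w 38.9 F [0.1 0.7 6.4] g 60.08633852005005
tool shift now mm [ -0.   -0.3 -83. ] after turn [ -0.   -0.4 -83. ] turn deg [ 0.06  0.01 -0.02]
```

Gripped on the collar at 38.9 mm. I'll lift slowly and straight at first.

```bash

python3 -m handwheel '[[[0,0,0],[0,0,-0.002],1],[[0,0,0],[0,0,-0.003],1],[[0,0,0],[0,0,-0.004],1],[[0,0,0],[0,0,-0.004],1],[[0,0,0],[0,0,0],1]]' 
python3 -m handwheel '[[[0,0,0],[0,0,0],1],[[0,0,0],[0,0,0],1]]' 
```

```text
clock: 16.05
eef_pos: [556.5, 11.8, 80.1]
tool_rot: [3.14, -0.0, 1.651]
force: [-0.0, 0.4, -1.2]
width: 38.8
gripper_force: 60.4
clock: 16.22
eef_pos: [555.9, 11.7, 79.3]
tool_rot: [-3.142, -0.0, 1.651]
force: [-0.7, -0.7, -1.9]
width: 38.4
gripper_force: 60.4
```

```bash

python3 -m handwheel '[[[0,0,0],[0,0,-0.005],1],[[0,0,0],[0,0,-0.006],1],[[0,0,0],[0,0,-0.006],1],[[0,0,0],[0,0,-0.006],1],[[0,0,0],[0,0,-0.006],1]]' 
python3 -m handwheel '[[[0,0,0],[0,0,-0.006],1],[[0,0,0],[0,0,-0.006],1],[[0,0,0],[0,0,-0.006],1],[[0,0,0],[0,0,-0.006],1],[[0,0,0],[0,0,-0.006],1]]' 
python3 -m handwheel '[[[0,0,0],[0,0,-0.006],1],[[0,0,0],[0,0,-0.006],1],[[0,0,0],[0,0,-0.006],1],[[0,0,0],[0,0,-0.004],1],[[0,0,0],[0,0,0],1]]' 
python3 -m handwheel '[[[0,0,0],[0,0,0],1],[[0,0,0],[0,0,0],1],[[0,0,0],[0,0,0],1],[[0,0,0],[0,0,0],1]]'
python3 - <<'E'
from h import *
go(556,11.7,160,94.6)
for n in('scene','wrist'): snap(n,n+'6')
a=cv2.imread('pics/scene6.png')[110:250,180:320];b=cv2.imread('pics/wrist6.png')
cv2.imwrite('pics/m6.png',np.hstack([cv2.resize(a,(400,400),interpolation=cv2.INTER_CUBIC),cv2.copyMakeBorder(cv2.resize(b,(400,300)),0,100,0,0,0)]))
E
```

```text
clock: 16.63
eef_pos: [556.2, 11.8, 109.2]
tool_rot: [3.141, -0.0, 1.651]
force: [0.7, 0.5, -0.8]
width: 39.4
gripper_force: 60.4
clock: 17.05
eef_pos: [556.0, 11.7, 139.0]
tool_rot: [3.142, 0.0, 1.651]
force: [-0.1, -0.0, -2.2]
width: 39.3
gripper_force: 60.4
clock: 17.47
eef_pos: [556.6, 11.9, 161.3]
tool_rot: [3.14, 0.0, 1.651]
force: [0.3, -0.1, -1.3]
width: 38.9
gripper_force: 60.4
clock: 17.8
eef_pos: [555.8, 11.8, 160.0]
tool_rot: [-3.141, -0.0, 1.651]
force: [0.3, 0.9, -1.2]
width: 38.9
gripper_force: 60.4
t 17.8 pos [555.8  11.8 160. ] rot [-179.96   -0.     94.58] w 38.9 F [ 0.3  0.9 -1.2] g 60.44450283050537
tool shift now mm [-0.1  0.2 -0. ] after turn [-0.1  0.2 -0. ] turn deg [-0.04 -0.   -0.02]
```

View pics/m6.png

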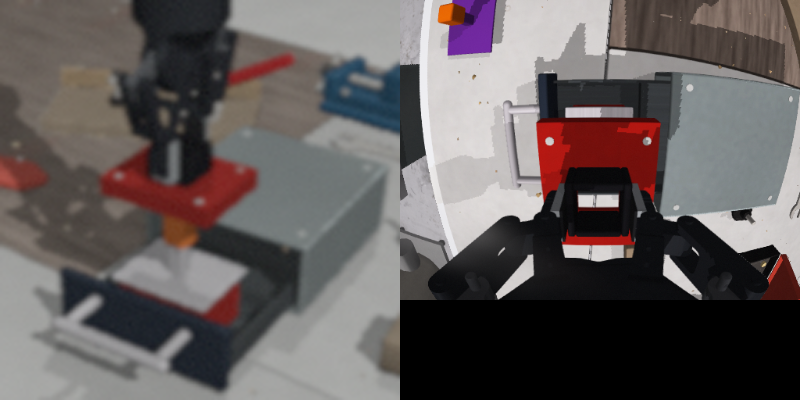

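The outer lid is level and about 93 mm above its nested height. The inner lid is seated flat in the tin, with its knob at (180,232) in the scene crop, and the drawer is fully out. I'm handing in.

```bash
python3 -c "
from cell import ctrl
print(ctrl.finish_job())"
```

```text
the job is handed in; nothing more can be done
None
```

I handed the job in at about 18 s with the drawer at its stop, the inner lid seated in the tin, and the outer lid held level about 93 mm above its nested height; the hand-in returned no verdict, and I did not check the bystanders' positions at the end.

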